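# Kickstand down, measuring wheel held upright

### The job

The two-wheeled distance measuring wheel lies on the bench with its handle in the V-rest. While it lies there, flip its kickstand over centre until it snaps fully down against its stop; then take the handle by its rubber grip, raise it until the wheel stands upright on both tyres, handle plumb, clear of the rest and with the kickstand's feet off the bench, and finish still holding it like that so that I can tighten the stand's pivot bolts. Keep the tyres on the bench throughout and leave the other things alone.

Things in the scene. Friction and masses are not known exactly. Their poses are not given: they have to be found in the camera images.
- wheel: Two-wheel distance measuring wheel, 0.75-1.0 kg. Origin at the hub centre midway between the tyres; x axis along the straight handle, hub to handle end; y axis = axle; z axis to the rear, the kickstand's side. Starts lying: x level, z up, hub 75 mm above the bench. Upright = x straight up, handle end 331 mm high. Grey hub housing, radius 34 mm, and neck to x = 80 mm, between the tyres.
- tyre (a point): Centre of the tyre at y = +42 mm (its twin at -42). Black tyres, radius 75 mm, 20 mm wide, 104 mm over all. The hub brake is on: the tyres cannot turn relative to the frame, so as the handle rises the whole thing rolls on its tyres like a rocker and the hub travels 75 mm per rad of tilt, along the bench away from the handle's side (118 mm from lying to upright).
- handgrip (a point): Point on the handle's axis in the black rubber hand grip (28 mm thick, x = 176 to 256 mm of the wheel's frame, its end is the handle's end); this point is at x = 215 mm. Free to be taken from above across the handle. From x = 80 to 176 mm the handle is a bare 22 mm tube with a 31 mm collar at x = 80 to 96 mm.
- kickstand (a joint): Kickstand angle, rad: 0 = folded along the handle, 2.29 = fully down at its stop. As it opens the leg swings from along the handle (+x), through straight out to the rear (+z), on towards the other side of the hub (-x). An over-centre spring drives it back to folded below 1.145 and on to the stop above that (about 0.13 N m at either end, nil in the middle).
- pivot (a point): Middle of the kickstand's hinge axis, parallel to the axle, at x = 15, z = 35 mm of the wheel's frame. Kickstand: U of 8 mm steel rod, arms at y = +-24 mm either side of the tube, 115 mm from hinge to foot bar, 70 g. Folded, the leg dips 0.14 rad from +x towards the tube; the bar is then at x = 129, z = 19 mm of the wheel's frame.
- foot (a point): Centre of the kickstand's foot bar: 8 mm steel rod parallel to the axle, bare from 28 to 52 mm out on either side, where it sticks out past the arms and the tube; then 14 mm rubber caps to 61 mm. Hook a finger under it or push it: pinched hard it cannot turn in the fingers and the whole wheel lifts. Wheel upright, stand down: feet 20 mm off the bench, 131 mm behind the hub.
- rest: Black padded V-block bolted to the bench, 30 mm thick along the handle, horns 82 mm high and 55 mm over all, base plate 50 x 110 mm. Origin on the bench under the tube; its x axis (level) points along the handle that lies in it. The tube lies in it 149 to 161 mm from the hub, axis 75 mm above the bench.
- spray: White trigger spray bottle, 80 mm wide, 225 mm tall, leave alone. Origin at its underside centre.
- pump: White pump bottle, 72 mm wide, 178 mm tall, leave alone. Origin at its underside centre.
- vial_a: Small white bottle, 32 mm wide, 85 mm tall, leave alone. Origin at its underside centre.
- vial_b: Second small white bottle, 32 mm wide, 85 mm tall, leave alone. Origin at its underside centre.
- spanner: Steel spanner lying flat, 170 mm long, leave alone. Origin at its underside.
- driver: Screwdriver lying flat, 190 mm long, leave alone. Origin at its underside.
- carton: Small cardboard carton, 90 x 70 x 35 mm, leave alone. Origin at its underside centre.
- spare: Spare black tyre lying flat, 148 mm across, 20 mm thick, leave alone. Origin at its underside centre.
Not all that is in view belongs to the job. Several things look just like the rest: the one meant starts farthest to the robot's right.

How it is judged:
By the outcome, as a careful person would: the job done as asked, in the order asked, and still so for the second after the job is handed in, while the arm keeps its last pose, push and grip.
It also fails if it takes over 54 s, if anything falls off the work surface, if the arm or the gripper's body presses on something with over 40 N, if the wrist force passes 120 N, or if a joint passes its speed limit or range.

### The arm

A 6-joint arm with a two-finger parallel gripper is mounted at the origin on the work surface. World frame = base frame: x ahead of the robot, y to its left, z up, the work surface at z = 0. Lengths are in m, angles in rad, forces in N, time in s.
With the tool pointing down it reaches from about 0.35 to 1 m from the base axis. Payload 7.1 kg.
Tool frame: the origin (TCP) lies between the finger pads; the fingertips stand 22 mm ahead of it and the grasp point (between the pads) lies 3 mm ahead of it; z points along the fingers, y is the line along which they close (so a half turn about z gives the same grasp; the last joint's range is limited). The gripper opens to 85 mm and grips with 20 to 120 N. Pads are 22 mm wide; open, the fingers measure 114 mm over their backs; the gripper's body (76 mm by 85 mm) begins 54 mm behind the grasp point. The pads swing forward as they close: fully open they stand 13 mm farther back than shut.
Start: joints at [1.257, 0.423, 1.63, -0, 1.089, -0.019], TCP at [0.182, 0.598, 0.253] pointing down, gripper open.
Joint ranges: [-3, 3], [-0.9, 2.11], [0.09, 2.58], [-1.31, 4.45], [0.11, 2.69], [-2.54, 2.54]. Speed limits (rad/s): [2.39, 2.39, 3.01, 3.14, 3.14, 3.14].

### API

Orientations are given as a rotation vector (axis times angle).
In Python, from rig import manip gives the robot as it stands. The module is installed in compiled form; this text tells all that it offers. Calls block until the motion is done:
- manip.move_to(position, orientation): joint-space move of the TCP to a pose.
- manip.servo_line(position, orientation=None, rate=0.15): straight line of the TCP; orientation=None keeps the orientation; rate is the mean speed in m/s.
- manip.set_joints(angles): joint-space move.
- manip.command_gripper(opening, f_grip=None): finger opening in m; f_grip is the grip in N (None keeps the last); returns when the fingers have stopped.
- manip.hold(seconds).
- manip.solve_ik(position, orientation): joint angles nearest the present ones, or None.
- manip.camera(name): name is "side" or "top" or "wrist"; returns a dict with "image" (400x640x3 uint8, red, green, blue), "fx", "fy", "cx", "cy" (pixels), "k1" (the pictures are not rectified: a ray, as slopes to the right and down, at radius r is drawn at 1 + k1 r^2 times it, then the intrinsics apply), "cam_to_world" (4x4, takes a point from camera to world coordinates); the wrist camera has in their place "mount" (4x4, takes a point from camera to tool coordinates, whose origin is the TCP and whose axes are the flange's). Camera axes: x right, y down, z forward; pixel columns grow to the right and rows downward; lengths in m; the calibration is good to about 2 mm. A picture is of the moment at which its call begins: read the wrist's pose just before it. There is no depth.
A pose or a line that the arm cannot do raises manip.IKError and nothing moves.
- manip.sign_off(): hands the job in; it is judged then, once.
Readings, each from a call of its own:
- manip.get_time(): time.
- manip.get_joint_positions(): joint angles.
- manip.get_joint_vel(): joint speeds.
- manip.get_tau(): joint torques, N m.
- manip.get_position(): TCP position.
- manip.get_ee_rot(): TCP orientation.
- manip.get_contact_force(): force on the tool from outside, world axes, zero at the start.
- manip.get_torque(): the same for the moment, N m.
- manip.get_width(): finger opening in m.
- manip.get_grip_force(): force on a finger pad.
Only numpy, scipy, OpenCV 4.12 (cv2) and the standard library are available. Lean on these libraries where they do the work, as an engineer would, in place of code of your own. Each camera call takes 0.05 s, during which the arm holds its last target. There are 200 camera calls.

## Working session

There is one attempt and no reset: what is moved stays moved. The work goes in short steps, each a Python script; the robot and the scene stay as the last script left them, time stands still between calls to the robot, and variables do not carry over. Pictures are saved under pics/ and viewed, at most 10 in all, crops included, and the job is handed in when it is done.

```bash
mkdir -p pics; cat > h.py <<'E'
import numpy as np, cv2
from rig import manip
from scipy.spatial.transform import Rotation as R
def snap(n,f):
    c=manip.camera(n); cv2.imwrite(f,c["image"][:,:,::-1]); np.save(f+'.npy',{k:c[k] for k in c if k!='image'},allow_pickle=True); return c
def ray(c,u,v):
    K=np.array([[c["fx"],0,c["cx"]],[0,c["fy"],c["cy"]],[0,0,1.]])
    p=cv2.undistortPoints(np.array([[[u,v]]],float),K,np.array([c["k1"],0,0,0.]))[0,0]
    T=np.array(c["cam_to_world"]); return T[:3,3],T[:3,:3]@np.array([p[0],p[1],1])
def onz(c,u,v,z):
    o,d=ray(c,u,v); return o+d*(z-o[2])/d[2]
def load(f): return np.load(f+'.npy',allow_pickle=True).item()
E
python3 - <<'E'
from h import *
for n in("top","side"):
    c=snap(n,f"pics/{n}0.png"); print(n,c["fx"],c["k1"],np.round(c["cam_to_world"],3))
print(manip.get_time(),manip.get_ee_rot())
E
```

```text
top 378.7571233616238 0.005579966924438555 [[-0.036 -0.968  0.248  0.225]
 [-0.999  0.037 -0.004 -0.026]
 [-0.005 -0.248 -0.969  1.297]
 [ 0.     0.     0.     1.   ]]
side 507.3475490809758 0.04606944302418359 [[ 0.937 -0.214  0.277  0.097]
 [-0.349 -0.539  0.766 -1.111]
 [-0.014 -0.815 -0.579  0.909]
 [ 0.     0.     0.     1.   ]]
0.1 [-4.61356370e-01 -3.10730421e+00  2.20210963e-03]
```

View pics/top0.png

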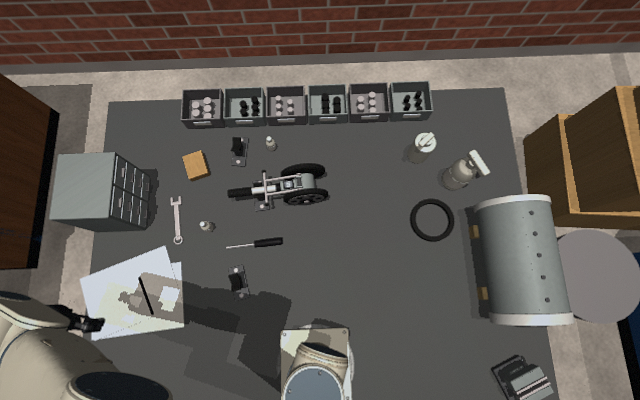

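View pics/side0.png

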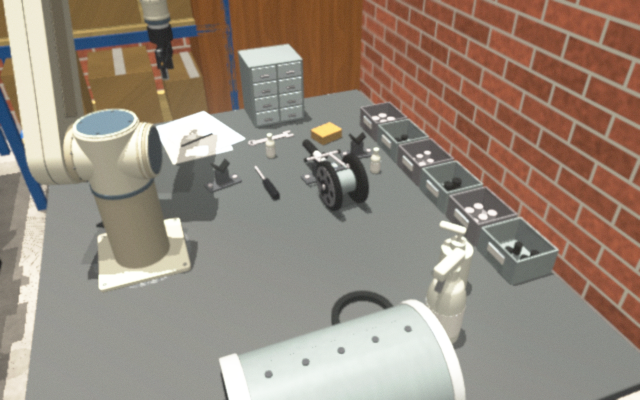

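The wheel is at about (290,188) in the top view, with its handle to the left and the grip end near (230,193). The rest candidates are (265,200) under the tube, (238,150) and (237,280). The one at (265,200) is farthest to the robot's right and holds the handle, so it fits. I'll confirm with a crop.

```bash
python3 - <<'E'
from h import *
a=cv2.imread('pics/top0.png')[125:305,200:350]; b=cv2.imread('pics/side0.png')[130:220,290:390]
a=cv2.resize(a[20:100],None,fx=5,fy=5,interpolation=cv2.INTER_CUBIC)
cv2.imwrite('pics/crop0.png',a)
c=load('pics/top0.png')
for n,u,v,z in [("rest",265,200,.06),("r2",238,150,.06),("r3",237,280,.06),("gripend",229,194,.075),("vialb",207,226,.05),("viala",270,143,.05)]: print(n,onz(c,u,v,z).round(3))
E
```

```text
rest [0.527 0.148 0.06 ]
r2 [0.709 0.241 0.06 ]
r3 [0.268 0.237 0.06 ]
gripend [0.548 0.265 0.075]
vialb [0.448 0.342 0.05 ]
viala [0.735 0.131 0.05 ]
```

View pics/crop0.png

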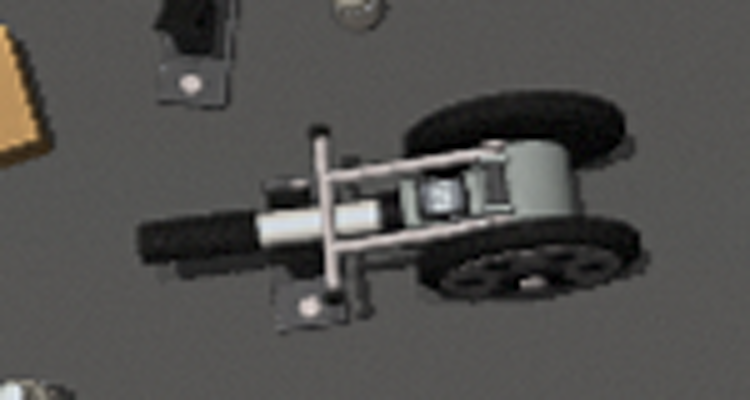

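The crop shows the V-block under the tube at crop px (310,240), i.e. (262,193) in full, carrying the handle. The bar's caps are at crop (318,130) and (334,298), and the grip end is at (140,243). Next I'll get a rough pose, test IK and take a close look from the wrist camera.

```bash
cat >> h.py <<'E'
def frame(foot,e):   # foot = bar centre at world height .094, e = level unit along handle
    e=np.r_[e[:2],0]/np.hypot(*e[:2]); up=np.array([0,0,1.]); yw=np.cross(up,e)
    hub=np.r_[foot[:2],0.075]-0.129*e; hub[2]=.075
    return hub,e,yw,up
def tool(e,yw,a,s=1,mode='x'):
    """tool z at angle a in plane (e,up); mode 'x': closing in plane, 'y': closing along axle"""
    up=np.array([0,0,1.]); d=np.cos(a)*e+np.sin(a)*up
    y=s*(yw if mode=='y' else np.cross(yw,d)); return R.from_matrix(np.c_[np.cross(y,d),y,d])
E
python3 - <<'E'
from h import *
c=load('pics/top0.png'); P=lambda u,v,z: onz(c,200+u/5,145+v/5,z)
f1,f2=P(318,130,.094),P(334,298,.094); print(f1,f2,np.linalg.norm(f1-f2))
foot=(f1+f2)/2; ge=P(140,243,.075); d=f2-f1
e1=np.array([d[1],-d[0],0]); e1*=np.sign(e1[1]); e1/=np.linalg.norm(e1); e2=ge-foot; e2[2]=0; print(foot,e1,e2,np.linalg.norm(e2),"expect .127")
hub,e,yw,up=frame(foot,e1); print(hub,e,yw)
for side in(1,-1):
  for s in(1,-1):
    o=tool(e,yw,np.radians(-135),s,'x').as_rotvec()
    r=[]
    for th in np.arange(0,1.7,.2):
      b=hub+e*(.015+.115*np.cos(th-.14))+up*(.035+.115*np.sin(th-.14))+yw*side*.044
      q=manip.solve_ik(b,o); r.append(None if q is None else np.round(q,2).tolist())
    print('kick',side,s,[x is not None for x in r],r[0],r[-1])
for a in(-90,-105,-115,-125):
  for s in(1,-1):
    r=[]
    for ph in np.linspace(0,np.pi/2,7):
      g=hub-.075*ph*e+.215*(np.cos(ph)*e+np.sin(ph)*up)
      q=manip.solve_ik(g,tool(e,yw,np.radians(a)+ph,s,'y').as_rotvec()); r.append(None if q is None else np.round(q,2).tolist())
    print('lift',a,s,[x is not None for x in r],r[0],r[3],r[-1])
E
```

```text
[0.61816466 0.14723386 0.094     ] [0.50296555 0.13690929 0.094     ] 0.11566084618359586
[0.56056511 0.14207158 0.094     ] [-0.08926585  0.99600784  0.        ] [-0.01073594  0.12662155  0.        ] 0.12707587520780048 expect .127
[0.5720804  0.01358657 0.075     ] [-0.08926585  0.99600784  0.        ] [-0.99600784 -0.08926585  0.        ]
kick 1 1 [False, True, True, True, True, True, True, True, True] None [0.41, 0.48, 1.85, -0.79, 1.24, 2.33]
kick 1 -1 [True, True, True, True, True, True, True, True, True] [0.57, 0.74, 1.78, -0.74, 1.18, -0.6] [0.41, 0.48, 1.85, -0.79, 1.24, -0.82]
kick -1 1 [True, True, True, True, True, True, True, True, True] [0.51, 0.81, 1.59, -0.75, 1.24, 2.43] [0.37, 0.58, 1.66, -0.79, 1.28, 2.23]
kick -1 -1 [True, True, True, True, True, True, True, True, True] [0.51, 0.81, 1.59, -0.75, 1.24, -0.71] [0.37, 0.58, 1.66, -0.79, 1.28, -0.91]
lift -90 1 [False, False, False, True, True, True, True] None [-0.17, 0.51, 1.78, 0.81, 1.23, 2.44] [-0.58, 0.85, 1.49, 1.07, 2.03, 2.25]
lift -90 -1 [True, True, True, True, True, True, True] [0.37, 0.63, 1.78, 0.0, 0.73
[... 310 characters left out ...]
, 0.61] [-0.08, 0.43, 1.78, 0.59, 1.1, -0.49] [-0.57, 0.75, 1.5, 0.93, 1.87, -0.87]
lift -115 1 [True, False, False, False, False, True, True] [0.55, 0.72, 1.68, -0.47, 1.0, -2.38] None [-0.55, 0.67, 1.51, 0.84, 1.77, 2.3]
lift -115 -1 [True, True, True, True, True, True, True] [0.55, 0.72, 1.68, -0.47, 1.0, 0.76] [-0.0, 0.4, 1.78, 0.41, 1.03, -0.31] [-0.55, 0.67, 1.51, 0.84, 1.77, -0.84]
lift -125 1 [True, True, False, False, False, True, True] [0.61, 0.78, 1.63, -0.58, 1.14, -2.27] None [-0.52, 0.61, 1.53, 0.74, 1.66, 2.34]
lift -125 -1 [True, True, True, True, True, True, True] [0.61, 0.78, 1.63, -0.58, 1.14, 0.87] [0.08, 0.38, 1.78, 0.21, 1.0, -0.12] [-0.52, 0.61, 1.53, 0.74, 1.66, -0.8]
```

```bash
cat >> h.py <<'E'
def wsnap(f):
    p=np.array(manip.get_position()); r=R.from_rotvec(manip.get_ee_rot())
    c=manip.camera("wrist"); T=np.eye(4); T[:3,:3]=r.as_matrix(); T[:3,3]=p
    c["cam_to_world"]=T@np.array(c["mount"]); cv2.imwrite(f,c["image"][:,:,::-1])
    np.save(f+'.npy',{k:c[k] for k in c if k!='image'},allow_pickle=True); return c
def pix(c,p):
    T=np.linalg.inv(c["cam_to_world"]); q=T[:3,:3]@p+T[:3,3]; s=q[:2]/q[2]; s=s*(1+c["k1"]*(s@s))
    return np.array([c["fx"]*s[0]+c["cx"],c["fy"]*s[1]+c["cy"]])
E
python3 - <<'E'
from h import *
hub,e,yw,up=frame(np.array([.5606,.1421,.094]),np.array([-.0893,.996,0]))
manip.move_to(hub+.12*e+np.array([0,0,.33]),tool(e,yw,-np.pi/2,-1,'y').as_rotvec())
c=wsnap('pics/w1.png'); print(manip.get_time(),c["cam_to_world"].round(3),c["fx"])
for n,p in dict(hub=hub,foot=hub+.129*e+.019*up,end=hub+.256*e).items(): print(n,pix(c,p).round(0))
E
```

```text
2.3667 [[ 0.996  0.084  0.029  0.555]
 [ 0.089 -0.941 -0.327  0.218]
 [-0.     0.329 -0.944  0.525]
 [ 0.     0.     0.     1.   ]] 315.73502107471035
hub [325. 230.]
foot [324. 150.]
end [324.  50.]
```

View pics/w1.png

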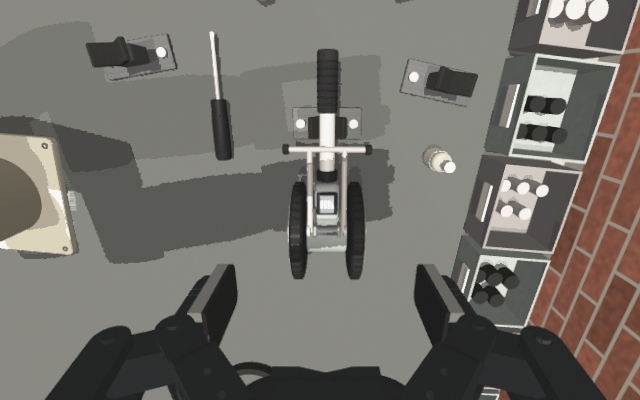

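The wrist picture shows the bar's caps at (282,149) and (372,150), the grip end at (327,49), and the tyres spanning rows 180–279 at columns 298 and 356. All of this is within about 3 px of the prediction, so I'll refine from it.

```bash
python3 - <<'E'
from h import *
from scipy.optimize import brentq
c=load('pics/w1.png'); im=cv2.imread('pics/w1.png')
g=im.max(2).astype(int)
for y in(147,149,151): print(y,[ (x,g[y,x]) for x in list(range(278,295))],[ (x,g[y,x]) for x in range(360,377)])
print('grip rows 44-54',g[44:56,327], 'grip cols',[(g[y,312:343]<75).nonzero()[0][[0,-1]]+312 for y in(65,85,100)], 'tube',[(g[y,312:345]>170).nonzero()[0][[0,-1]]+312 for y in(118,126,134)])
for x in(293,298,303,350,355,360): print(x,g[174:190,x],g[270:288,x])
f1,f2=onz(c,282.5,149,.094),onz(c,372.5,150,.094); print(f1,f2,np.linalg.norm(f1-f2)); foot=(f1+f2)/2
ge=onz(c,327,49,.080); print(foot,ge,ge-foot)
E
```

```text
147 [(278, np.int64(123)), (279, np.int64(124)), (280, np.int64(128)), (281, np.int64(121)), (282, np.int64(68)), (283, np.int64(59)), (284, np.int64(59)), (285, np.int64(59)), (286, np.int64(59)), (287, np.int64(57)), (288, np.int64(98)), (289, np.int64(195)), (290, np.int64(214)), (291, np.int64(214)), (292, np.int64(214)), (293, np.int64(214)), (294, np.int64(214))] [(360, np.int64(201)), (361, np.int64(201)), (362, np.int64(201)), (363, np.int64(200)), (364, np.int64(185)), (365, np.int64(119)), (366, np.int64(49)), (367, np.int64(54)), (368, np.int64(53)), (369, np.int64(54)), (370, np.int64(53)), (371, np.int64(63)), (372, np.int64(104)), (373, np.int64(139)), (374, np.int64(138)), (375, np.int64(139)), (376, np.int64(138))]
149 [(278, np.int64(139)), (279, np.int64(138)), (280, np.int64(138)), (281, np.int64(131)), (282, np.int64(78)), (283, np.int64(59)), (284, np.int64(59)), (285, np.int64(58)), (286, np.int64(58)), (287, np.int64(55)), (288, np.int64(143)), (289, np.int64(244)), (290, np.int64(244)), (291, np.int64(244)), (292, np.int64(244)), (293, np.int64(244)), (294, np
[... 1608 characters left out ...]
 74  72  61  43  35  30  30  31  31  31  30] [ 35  36  36  36  36  40  54  90 113 128 138 138 138 138 139 139 138 138]
350 [73 74 73 74 73 74 73 65 39 30 32 28 30 29 29 30] [ 42  42  42  42  41  41  40  58  73 110 136 138 138 138 138 139 139 138]
355 [74 74 75 73 74 74 74 64 36 31 32 31 31 33 34 33] [ 57  53  51  54  53  49  51  51  48  91 128 139 139 139 138 138 139 138]
360 [86 78 77 74 73 74 74 74 74 74 68 55 47 44 38 37] [ 52  50  50  52  65  82  99 125 138 138 139 138 138 138 138 138 138 138]
[0.50340104 0.13841232 0.094     ] [0.62620428 0.14802984 0.094     ] 0.12317926939989027
[0.56480266 0.14322108 0.094     ] [0.55260251 0.26991288 0.08      ] [-0.01220015  0.1266918  -0.014     ]
```

```bash
python3 - <<'E'
from h import *
c=load('pics/w1.png')
hub,e,yw,up=frame(np.array([.5648,.1432,.094]),np.array([-.0885,.996,0])); print(hub)
t=np.linspace(0,2*np.pi,721)
for s in(1,-1):
  q=np.array([pix(c,hub+s*.042*yw+.075*(np.cos(a)*e+np.sin(a)*up)) for a in t]); print(s,q[:,1].min(),q[:,1].max(),q[q[:,1].argmax()],"meas 182 / 278.7")
print('end',pix(c,hub+.256*e+.014*up),'meas row 48.5; collar/grip start',pix(c,hub+.176*e+.014*up))
E
```

```text
[0.57621737 0.01470625 0.075     ]
1 181.74302928600775 279.42848708331417 [299.31580662 279.42848708] meas 182 / 278.7
-1 181.77730784365173 279.4563868967914 [355.16443608 279.4563869 ] meas 182 / 278.7
end [327.77840977  48.34147694] meas row 48.5; collar/grip start [327.59759963 113.78254005]
```

```bash
cat >> h.py <<'E'
HUB,E,YW,UP=frame(np.array([.5648,.1432,.094]),np.array([-.0885,.996,0]))
def bar(th): return HUB+E*(.015+.115*np.cos(th-.14))+UP*(.035+.115*np.sin(th-.14))
KR=tool(E,YW,np.radians(-135),-1,'x'); KD=KR.as_matrix()[:,2]; KN=(-E+UP)/2**.5
def kp(th,off,back=0): return bar(th)+.044*YW-(.006+back)*KD+off*KN
E
python3 - <<'E'
from h import *
manip.command_gripper(.036,20)
manip.move_to(kp(0,0,.11),KR.as_rotvec())
F0=np.array(manip.get_contact_force())
manip.servo_line(kp(0,0),rate=.06)
print(F0.round(2),np.array(manip.get_contact_force()).round(2),manip.get_width(),manip.get_time())
wsnap('pics/w2.png'); snap('side','pics/s2.png')
a=cv2.imread('pics/w2.png'); b=cv2.resize(cv2.imread('pics/s2.png')[110:220,270:400],(640,541),interpolation=cv2.INTER_CUBIC)
cv2.imwrite('pics/v2.png',cv2.resize(np.hstack([cv2.resize(a[60:],(800,425)),cv2.resize(b,(503,425))]),(800,261)))
E
```

```text
[-0.12 -0.58 -0.06] [1.25 0.48 0.37] 0.03566282729147275 5.8583
```

View pics/v2.png

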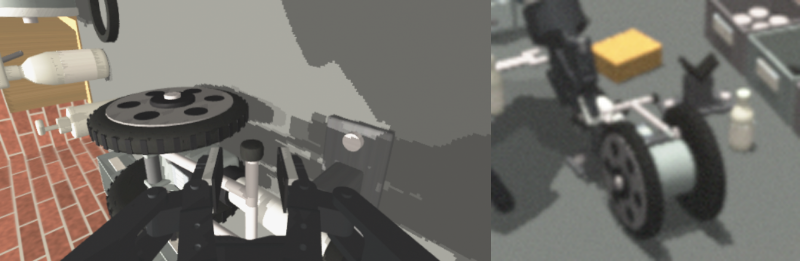

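The bar with its black cap, at (252,150) in the left view, stands centred between the open fingers at (215,185) and (288,185), and nothing is touching. I'll sweep it over centre now.

```bash
python3 - <<'E'
from h import *
manip.servo_line(kp(0,.012),rate=.06)
for th in np.arange(.1,1.56,.1):
    manip.servo_line(kp(th,.012),rate=.09)
    f=np.array(manip.get_contact_force()); print(round(th,1),f.round(1),end=' ')
    if np.linalg.norm(f)>15: print('STOP'); break
else:
    manip.servo_line(kp(th,.012,.09),rate=.1)
print(manip.get_time())
wsnap('pics/w3.png'); snap('side','pics/s3.png'); snap('top','pics/t3.png')
z=lambda f,r:cv2.resize(cv2.imread(f)[r[0]:r[1],r[2]:r[3]],(400,300),interpolation=cv2.INTER_CUBIC)
cv2.imwrite('pics/v3.png',np.hstack([z('pics/s3.png',(90,225,260,400)),z('pics/t3.png',(130,250,200,360))]))
E
```

```text
0.1 [ 1.8  1.6 -2.3] 0.2 [-1.2  1.6 -1.1] 0.3 [-1.6  2.5 -1.1] 0.4 [-0.3  2.1 -0.8] 0.5 [-0.4  2.  -0.7] 0.6 [ 0.3  2.2 -1.1] 0.7 [ 0.4  1.9 -0.8] 0.8 [-1.1  2.2 -0.4] 0.9 [-0.3  0.3 -1.2] 1.0 [-0.6  0.2 -0.7] 1.1 [-0.4  1.  -0. ] 1.2 [1.5 0.5 0.6] 1.3 [-0.1  0.2  0.3] 1.4 [ 2.2 -0.  -0.1] 1.5 [-0.7  0.4  0.1] 11.4833
```

View pics/v3.png

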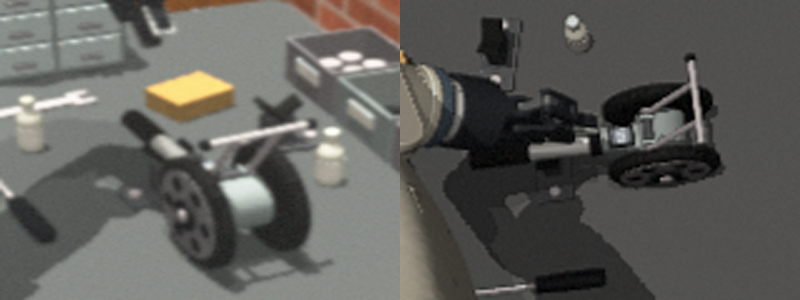

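The kickstand is over on the far side, with its bar caps at right-panel (690,58) and (702,176). Next I'll check its angle and whether the wheel shifted.

```bash
python3 - <<'E'
from h import *
c=load('pics/t3.png')
a,b=onz(c,316,153.2,.206),onz(c,320.8,200.4,.206); print('bar x_w',((a+b)/2-HUB)@E,'expect -.048; span',np.linalg.norm(a-b))
manip.move_to(HUB+.12*E+np.array([0,0,.33]),tool(E,YW,-np.pi/2,-1,'y').as_rotvec())
c=wsnap('pics/w4.png'); print(manip.get_time())
g=cv2.imread('pics/w4.png').max(2).astype(int)
print('end',g[44:54,327],'cols',[(g[y,305:350]<75).nonzero()[0][[0,-1]]+305 for y in(65,85)],'tube',[(g[y,310:345]>170).nonzero()[0][[0,-1]]+310 for y in(120,130)])
for x in(298,303,350,355): print(x,g[176:188,x],g[272:286,x])
q=[pix(c,p) for p in(HUB+.256*E+.014*UP,HUB-.048*E+.131*UP+.061*YW,HUB-.048*E+.131*UP-.061*YW)]; print(np.round(q,1))
cv2.imwrite('pics/v4.png',cv2.resize(cv2.imread('pics/w4.png')[30:310,240:440],(500,600)))
E
```

```text
bar x_w -0.046504548709869684 expect -.048; span 0.14900138383915426
12.625
end [143 143 142 127  65  68  69  68  66  66] cols [array([315, 335]), array([315, 335])] tube [array([318, 331]), array([317, 331])]
298 [86 76 76 76 71 51 42 47 36 37 41 40] [ 47  47  45  49  51  43  73 122 143 143 143 143 143 142]
303 [76 76 76 76 76 76 77 71 55 47 43 37] [175 194 193 192 194 198 199 200 201 203 206 207 208 209]
350 [76 77 76 76 70 50 35 35 33 30 31 34] [ 49  50  47  47  51  47  56 115 143 143 143 143 143 142]
355 [76 77 76 76 70 53 38 32 34 30 32 35] [ 53  52  49  48  52  45  54 115 143 143 143 143 143 142]
[[325.2  47.4]
 [274.9 310. ]
 [375.  310.2]]
```

View pics/v4.png

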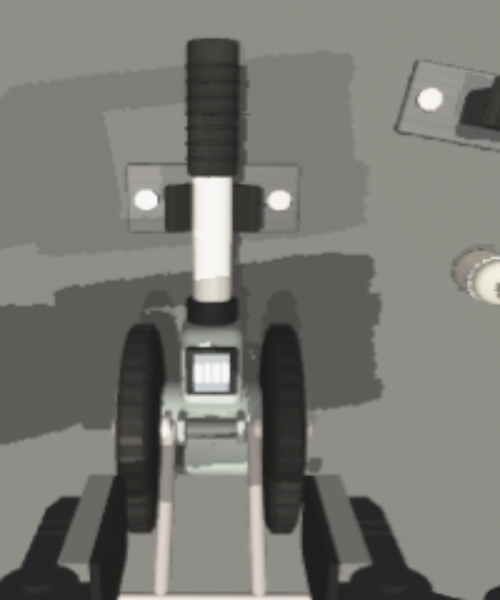

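The bar is at about (324,309), where the prediction for the full stop is row 310. The grip end (row 47.5) and columns 315–335 match the prediction, so the wheel hasn't moved. I'll grasp the grip and start raising it.

```bash
cat >> h.py <<'E'
GR=tool(E,YW,np.radians(-118),-1,'y')
def fz(n=4):
    r=[]
    for _ in range(n): manip.hold(.03); r.append(manip.get_contact_force())
    return np.mean(r,0)
def pose(ph,p0,r0):
    q=R.from_rotvec(ph*np.cross(E,UP)); return HUB-.075*ph*E+q.apply(p0-HUB),(q*r0).as_rotvec()
E
python3 - <<'E'
from h import *
d=GR.as_matrix()[:,2]; p=HUB+.215*E-.003*d
manip.command_gripper(.065)
manip.move_to(p-.09*d,GR.as_rotvec()); print(fz().round(2))
manip.servo_line(p,rate=.08); manip.command_gripper(.02,80)
p0=np.array(manip.get_position()); r0=R.from_rotvec(manip.get_ee_rot())
np.save('g.npy',np.r_[p0,r0.as_rotvec()])
print('width',manip.get_width(),manip.get_grip_force(),(p0-p).round(4),fz().round(2),np.round(manip.get_torque(),2),manip.get_time())
dz=0
for ph in np.radians([1,3,6,10,15,20]):
    x,o=pose(ph,p0,r0); manip.servo_line(x+dz*UP,o,rate=.06)
    f=fz(); t=(f@np.cross(E,UP)); dz+=np.clip(.00015*(-(2-f[2])*-1),-.001,.001)*-1 if False else np.clip(.00015*(f[2]-2),-.001,.001)
    print(round(np.degrees(ph)),f.round(1),'Fe',round(f@E,1),'dz mm',round(dz*1e3,2),np.round(manip.get_torque(),2))
    if np.linalg.norm(f)>30: print('STOP');break
np.save('dz.npy',dz); print(manip.get_time(),manip.get_width())
E
```

```text
[-0.24 -0.22 -0.12]
width 0.025808745602960814 78.00245761871338 [-0.0015  0.0002  0.0006] [-7.11  3.16  7.54] [ 0.12  1.25 -0.92] 16.0917
1 [-1.2  1.7 -1. ] Fe 1.8 dz mm -0.46 [ 0.44  0.54 -0.38]
3 [-1.2  2.1 -1.5] Fe 2.2 dz mm -0.98 [ 0.46  0.35 -0.41]
6 [-0.9  3.2 -0.7] Fe 3.2 dz mm -1.39 [ 0.53  0.32 -0.35]
10 [-0.7  2.9  0.2] Fe 3.0 dz mm -1.66 [ 0.51  0.22 -0.33]
15 [-0.8  3.  -0.1] Fe 3.0 dz mm -1.97 [ 0.37  0.22 -0.32]
20 [-1.   3.2  0.6] Fe 3.3 dz mm -2.18 [ 0.32  0.23 -0.31]
19.2 0.025815237391688492
```

```bash
python3 - <<'E'
from h import *
g=np.load('g.npy'); p0,r0=g[:3],R.from_rotvec(g[3:]); dz=float(np.load('dz.npy'))
for ph in np.radians([26,32,38,45,52,59,66,73,80,86,90]):
    x,o=pose(ph,p0,r0); manip.servo_line(x+dz*UP,o,rate=.07)
    f=fz(3); dz+=np.clip(.0001*(f[2]-1),-.0008,.0008)
    print(round(np.degrees(ph)),f.round(1),'Fe',round(f@E,1),'dz mm',round(dz*1e3,2),np.round(manip.get_torque(),2))
    if np.linalg.norm(f)>30: print('STOP');break
np.save('dz.npy',dz); print(manip.get_time(),manip.get_width())
wsnap('pics/w5.png'); snap('side','pics/s5.png'); snap('top','pics/t5.png')
z=lambda f,r:cv2.resize(cv2.imread(f)[r[0]:r[1],r[2]:r[3]],(400,300),interpolation=cv2.INTER_CUBIC)
cv2.imwrite('pics/v5.png',np.vstack([np.hstack([z('pics/s5.png',(80,230,240,440)),z('pics/t5.png',(120,270,220,420))]),np.hstack([z('pics/w5.png',(0,400,0,640)),z('pics/w5.png',(0,200,160,480))])]))
E
```

```text
26 [-1.7  3.9  2.5] Fe 4.0 dz mm -2.03 [ 0.44  0.37 -0.35]
32 [-3.   4.4  3.5] Fe 4.6 dz mm -1.78 [ 0.61  0.44 -0.25]
38 [-3.1  4.2  4. ] Fe 4.5 dz mm -1.48 [ 0.59  0.44 -0.15]
45 [-3.1  3.4  3.8] Fe 3.7 dz mm -1.2 [ 0.5   0.48 -0.12]
52 [-2.8  2.5  4.6] Fe 2.7 dz mm -0.84 [ 0.43  0.47 -0.1 ]
59 [-2.8  1.8  3.1] Fe 2.0 dz mm -0.63 [ 0.19  0.51 -0.01]
66 [-2.9  0.5  0.1] Fe 0.8 dz mm -0.72 [-0.33  0.49 -0.02]
73 [-2.4 -0.8 -0.5] Fe -0.6 dz mm -0.87 [-0.5   0.5   0.11]
80 [-2.4  0.2  1.1] Fe 0.4 dz mm -0.86 [-0.31  0.64  0.24]
86 [-3.3 -0.3  2.4] Fe 0.0 dz mm -0.72 [-0.14  0.57  0.39]
90 [-3.8 -0.1  2.7] Fe 0.2 dz mm -0.54 [-0.13  0.58  0.42]
26.8083 0.025991789867093138
```

View pics/v5.png

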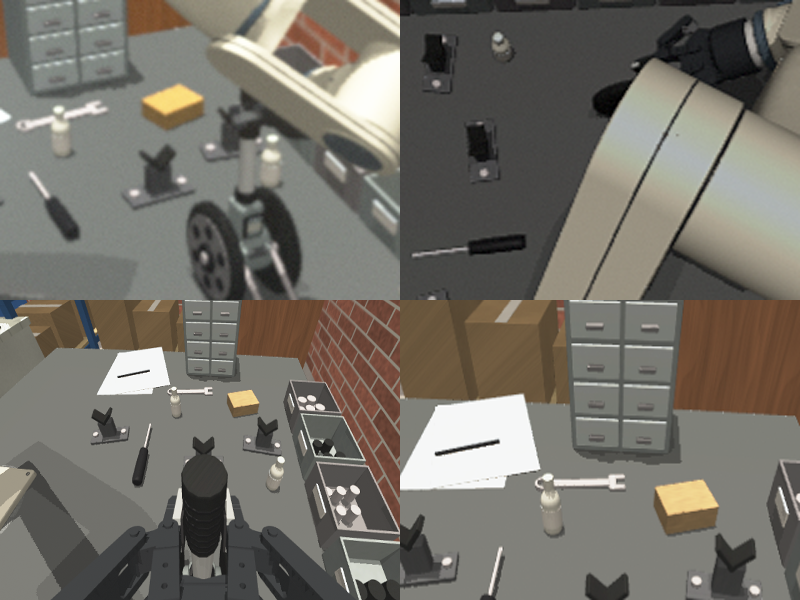

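The wheel stands upright on both tyres, clear of the rest, with the stand's legs at the rear (side panel, 285,270). Before handing in I'll check plumb numerically: tool rotation, wrist-view edges and lateral tilt.

```bash
python3 - <<'E'
from h import *
g=np.load('g.npy'); p0,r0=g[:3],R.from_rotvec(g[3:])
dr=R.from_rotvec(manip.get_ee_rot())*r0.inv(); print('turned deg',np.degrees(dr.as_rotvec())@np.c_[np.cross(E,UP),E,UP])
print('pos err mm',((np.array(manip.get_position())-pose(np.pi/2,p0,r0)[0])*1e3).round(2))
c=load('pics/w5.png'); H=HUB-.1178*E; t=np.linspace(0,2*np.pi,181)
# upright: x_w=UP, z_w=-E
for tilt in(-2,0,2):
  q=R.from_rotvec(np.radians(tilt)*np.cross(E,UP)); G=H+.215*UP
  cir=lambda x,r:np.array([pix(c,G+q.apply((x-.215)*UP+r*(np.cos(a)*E+np.sin(a)*YW))) for a in t])
  A=cir(.256,.014);B=cir(.176,.014); print(tilt,'end rows',A[:,1].min().round(1),A[:,1].max().round(1),'cols',A[:,0].min().round(1),A[:,0].max().round(1),'grip start lower row',B[:,1].max().round(1),'cols',B[:,0].min().round(1),B[:,0].max().round(1), 'tube@.13',pix(c,G+q.apply(-.085*UP)).round(1))
im=cv2.imread('pics/w5.png').max(2).astype(int)
print('col326 rows 195-400',[(r,int(im[r,326])) for r in range(196,400,2)])
for r in(225,235,325,345): print(r,im[r,280:375:2])
s=load('pics/s5.png'); si=cv2.imread('pics/s5.png'); cv2.imwrite('pics/v6.png',np.hstack([cv2.resize(cv2.imread('pics/w5.png')[190:400,230:430],(500,525)),cv2.resize(si[120:250,330:410],(300,525))[:, :300]]))
G=s; print('side: tube@.10,.17,hubbolt+y', [pix(s,H+x*UP).round(1) for x in(.10,.17)],pix(s,H+.052*YW).round(1), 'foot caps',[pix(s,H-.048*UP-.131*E+k*.061*YW).round(1) for k in(1,-1)])
E
```

```text
turned deg [8.99766161e+01 1.20115684e-02 1.53450678e-02]
pos err mm [-0.01  0.24 -0.71]
-2 end rows 198.9 257.6 cols 286.5 363.0 grip start lower row 346.3 cols 299.6 350.7 tube@.13 [325.3 350.5]
0 end rows 200.6 262.1 cols 286.2 363.3 grip start lower row 343.9 cols 299.8 350.5 tube@.13 [325.3 345.8]
2 end rows 202.5 266.6 cols 285.8 363.6 grip start lower row 341.5 cols 299.9 350.4 tube@.13 [325.3 341.2]
col326 rows 195-400 [(196, 51), (198, 51), (200, 50), (202, 50), (204, 45), (206, 58), (208, 58), (210, 58), (212, 58), (214, 59), (216, 60), (218, 60), (220, 59), (222, 58), (224, 58), (226, 61), (228, 61), (230, 61), (232, 60), (234, 58), (236, 61), (238, 61), (240, 61), (242, 62), (244, 60), (246, 61), (248, 61), (250, 62), (252, 63), (254, 62), (256, 62), (258, 61), (260, 61), (262, 50), (264, 37), (266, 32), (268, 31), (270, 32), (272, 32), (274, 32), (276, 33), (278, 32), (280, 32), (282, 37), (284, 30), (286, 30), (288, 32), (290, 32), (292, 33), (294, 36), (296, 28), (298, 30), (300, 31), (302, 32), (304, 37), (306, 31), (308, 31), (310, 32), (312, 32), (314, 33), (316, 29
[... 714 characters left out ...]
60  59  58  59  60  60  60  58
  58  63  62  61  59  60  61  61  61  58  59  59  62  60  59  63  62  61
  58  59  61  59  59  54  95 129 128 128 128 128]
325 [ 70  70  70  41  32  38  39  32 127 128  29  28  29  28  32  35  31  31
  31  31  31  31  32  32  30  31  30  31  31  33  36  31  29  30  39 128
 120  30  33  54  52  33  38  70  70  71  70  70]
345 [ 69  69  70  46  28  27  30  32 113 113 103 113 128 127 115 121 124 126
 129 127 127 127 127 128 129 126 126 127 126 121 119 128 129 128 128 108
  30  29  30  30  33  36  40  70  70  70  69  70]
side: tube@.10,.17,hubbolt+y [array([363.2, 172.9]), array([364.2, 149.9])] [345.1 208.5] foot caps [array([365.7, 252.1]), array([405.9, 238.3])]
```

View pics/v6.png

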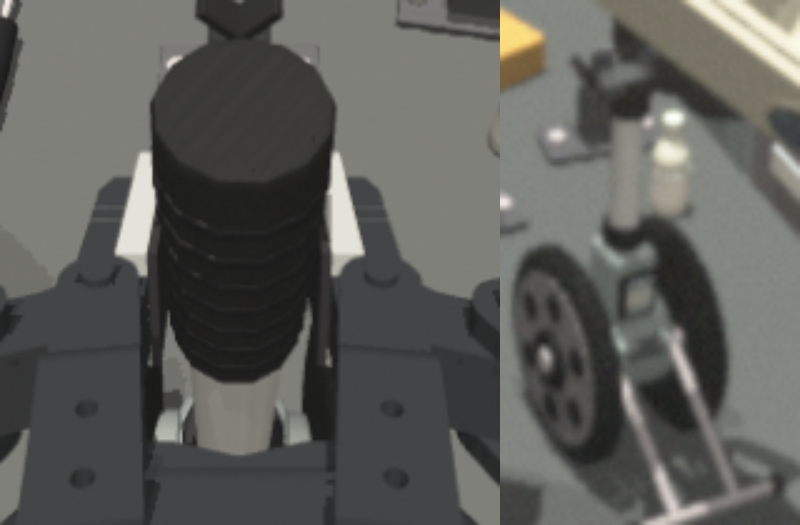

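The grip edges in the wrist view (end at row 262, grip start at 343) match the zero-tilt prediction (262.1 and 343.9). The stand is at its stop with the feet in the air, and the tool reads about +2.7 N, so the tyres are on the bench. I'll hand it in.

```bash
python3 - <<'E'
from h import *
manip.hold(.3); print(fz().round(1),manip.get_grip_force(),manip.get_time()); print(manip.sign_off())
E
```

```text
[-3. -1.  2.] 79.45286750793457 27.3917
the job is handed in; nothing more can be done
None
```

The kickstand is flipped fully down to its stop, and the wheel stands upright on both tyres with the handle plumb to about half a degree, held by its grip clear of the rest; handed in at about 27 s.

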